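# Sort the inspected seal stamps

## Task

Two wooden-handled brass seal stamps on the black bench mat have been inspected and tagged: put the green-tagged one in the empty nest of the green-lined pass tray and the red-tagged one in the empty nest of the red-lined reject tray, both standing upright on their brass feet and let go. The red-tagged one has toppled, so first stand it upright on the mat and let go of it before you take it again to carry it to its nest. Set the stamps down without dropping them, and leave the stamps already sorted and the other things on the bench where they are.

Things in the scene. Friction and masses are not known exactly. Their poses are not given: they have to be found in the camera images.
- red_seal: Red-tagged seal stamp, 97 mm, 0.18 kg, lying level on the mat (axis 20 mm above it). Origin: centre of the foot's underside; z runs from foot to top. Brass foot 40 x 40 mm, z 0 to 16. Dark wood neck 24 mm across, z 22 to 57. Knob: cylinder 40 mm across, z 62 to 86, with a red band, then tapering to 28 mm at z 96; red disc on top. Centre of mass near z 30.
- green_seal: Green-tagged seal stamp, the same in shape and size as the red one, with a green band and disc on the knob; starts standing upright on the mat. Origin: centre of the underside of its foot, z up to the top.
- sorted_green: Green-tagged seal stamp of the same shape already standing in the other nest of the pass tray; leave it. Origin: centre of the underside of its foot.
- sorted_red: Red-tagged seal stamp of the same shape already standing in the other nest of the reject tray; leave it. Origin: centre of the underside of its foot.
- mat: Black rubber bench mat, 300 (x) x 360 (y) x 3 mm, fixed. Origin: centre of its underside, on the bench.
- pass_tray: Pass tray: light wooden block fixed to the bench, 174 (x) x 94 (y) x 18 mm, with two square nests 66 x 66 mm side by side along x (centres 80 mm apart), lined green. Nest floors 6 mm and rim 18 mm above the bench, walls 14 mm thick. Origin: centre of its underside.
- reject_tray: Reject tray: the same as the pass tray, but lined red. Origin: centre of its underside.
- pass_nest (a point): Centre of the floor of the empty nest in the pass tray (its far nest, at +40 mm along the tray's x), axes those of the tray.
- reject_nest (a point): Centre of the floor of the empty nest in the reject tray (its near nest, at -40 mm along the tray's x), axes those of the tray.
- stone_tin: Open round aluminium tin, 72 mm across, 22 mm high, bystander. Origin: centre of its underside.
- gold_ring: Gold ring lying flat, 22 mm across, 6 mm high, bystander. Origin: centre of its underside.
- hammer: Small hammer lying on the bench to the robot's left, wooden handle along its own x with the head at +x, bystander.
- brush: Bench brush lying on the bench to the robot's right, handle along its own x with the bristles at +x, bystander.

How it is judged (in metres and radians):
On the way:
1. the red-tagged stamp stands upright on the mat, let go (angle between red_seal's own z axis and vertical below 0.1 rad and z of red_seal in the frame of mat below 0.008 m and x of red_seal in the frame of mat between -0.155 and 0.155 m and y of red_seal in the frame of mat between -0.185 and 0.185 m and contact force between the fingers and red_seal below 0.1 N and linear speed of red_seal below 0.03 m/s), for 0.2 s.
At the end, for the whole second after the job is handed in: Green-tagged stamp in the empty pass nest, red-tagged one in the empty reject nest: each within 22 mm of the nest centre, foot under 4 mm above the nest floor, tilted under 0.1 rad, at rest; the stamps already sorted still standing (under 0.15 rad) (horizontal distance between green_seal and pass_nest below 0.022 m and z of green_seal in the frame of pass_tray below 0.01 m and angle between each of green_seal, red_seal's own z axis and vertical below 0.1 rad and linear speed of each of green_seal, red_seal below 0.02 m/s and horizontal distance between red_seal and reject_nest below 0.022 m and z of red_seal in the frame of reject_tray below 0.01 m and angle between each of sorted_green, sorted_red's own z axis and vertical below 0.15 rad); the robot touches nothing.
It fails at once if the red-tagged stamp is dropped or knocked: not held and faster than 0.6 m/s (contact force between the fingers and red_seal below 0.05 N and linear speed of red_seal above 0.6 m/s).
It fails at once if the green-tagged stamp is dropped or knocked: not held and faster than 0.6 m/s (contact force between the fingers and green_seal below 0.05 N and linear speed of green_seal above 0.6 m/s).
It fails at once if a stamp already sorted is moved more than 25 mm (distance of any of sorted_green, sorted_red from where it was at the start of the episode above 0.025 m).
It fails at once if the tin, the ring, the hammer or the brush is moved more than 25 mm (distance of any of stone_tin, gold_ring, hammer, brush from where it was at the start of the episode above 0.025 m).
It also fails if it takes over 72 s, if anything falls off the work surface, if the arm or the gripper's body presses on something with over 40 N, if the wrist force passes 120 N, or if a joint passes its speed limit or range.

## Robot

A 7-joint arm with a two-finger parallel gripper is mounted at the origin on the work surface. World frame = base frame: x ahead of the robot, y to its left, z up, the work surface at z = 0. Lengths are in m, angles in degrees, forces in N, time in s.
With the tool pointing down it reaches from about 0.425 to 0.95 m from the base axis. Payload 16.7 kg.
Tool frame: the origin (TCP) lies on the centre line of the jaws, within the pads' length; the fingertips stand 8 mm ahead of it and the grasp point (between the pads) lies 11 mm behind it; z points along the fingers, y is the line along which they close (so a half turn about z gives the same grasp; the last joint's range is limited). The gripper opens to 94 mm and grips with 3 to 60 N. Pads are 16 mm wide; open, the fingers measure 119 mm over their backs; the gripper's body (75 mm by 177 mm) begins 78 mm behind the grasp point.
Start: joints at [-72.221, 24.414, 4.234, 92.017, -1.954, 63.644, -3.845], TCP at [0.3, 0.605, 0.213] pointing down, gripper open.
Joint ranges: [-163.25, 163.25], [-28.42, 122.38], [-70.27, 78.77], [12.13, 141.07], [-58.53, 238.53], [9.26, 117.41], [-156.51, 156.51]. Speed limits (degrees/s): [108.29, 108.29, 136.94, 136.94, 172.46, 172.46, 172.46].

## Interface

Orientations are given as [roll, pitch, yaw] about the fixed x, y, z axes, in that order (R = Rz(yaw) Ry(pitch) Rx(roll)).
In Python, from plant import manip gives the robot as it stands.
- The arm moves only by the tool carry_out, never from a script. Its argument "motion" is a list that holds one entry, the list of rows, each a list of 6 numbers: the shift along the tool's x, y, z normalised to -1 to 1, where 1 is 25 cm, then the turn, a rotation vector about the tool's x, y, z normalised to -1 to 1, where 1 is 360 degrees. In form: [[[tx, ty, tz, ax, ay, az], ...]]. A call has 1 to 8 rows; each row is the pose to reach, as a shift and turn from the pose commanded when the call began, along the tool's axes at that moment, turning the shorter way round; what a row does not reach only later rows make up. A row lasts 1/12 s, in which the tool goes at most 41.7 mm and 7.16 degrees, less where a joint would pass 70% of its speed; a pose out of reach is approached as far as the arm can. A call with a number of a shift or a turn outside -1 to 1 is refused whole. A call with a gripper value outside its range is refused whole. "gripper" is the opening, from 0 (shut) to 1 (fully open), set as the call begins (left out, the last holds). The fingers move at their own pace and stop on an object; the grip force is fixed at half the most. Time passes only in rows, so rows that repeat a pose let the fingers close. It gives the time, the measured TCP pose, the force, the opening and the grip force at its end, in the units of the state.
- manip.read_state(): the state, without advancing time (a new reading comes with each control period).
- manip.read_camera(name): name is "side" or "top"; returns a dict with "color" (420x560x3 uint8, red, green, blue), "depth" (420x560 float32, m along the optical axis (not along the pixel's ray), 0 where there is no reading), "mtx" (3x3 intrinsics, pixels), "origin" and "rotation" of the camera in the world. Camera axes: x right, y down, z forward; pixel columns grow to the right and rows downward; lengths in m; the calibration is good to about 2 mm. A picture is of the moment at which its call begins.
- manip.job_done(): hands the job in; it is judged then, once.
The state is a dict: "time_s": time; "joints": joint angles; "joint_vel": joint speeds; "tau": joint torques, N m; "position": TCP position; "tool_rot": TCP orientation; "contact_force": force on the tool from outside, world axes, zero at the start; "ft_torque": the same for the moment, N m; "grip_width": finger opening in m; "finger_force": force on a finger pad.
Only numpy, scipy, OpenCV 4.12 (cv2) and the standard library are available. Lean on these libraries where they do the work, as an engineer would, in place of code of your own. Each camera call takes 0.05 s, during which the arm holds its last target. There are 200 camera calls.

## Working session

There is one attempt and no reset: what is moved stays moved. The work goes in short steps, Python scripts to look and compute and a tool call to move; the robot and the scene stay as the last step left them, time stands still between calls to the robot, and variables do not carry over. Pictures are saved under pics/ and viewed, at most 10 in all, crops included, and the job is handed in when it is done.

Besides the shell and the picture viewer there is one more tool, called after "Call:" as a command line: name --argument value ..., lists and objects as JSON in quotes. carry_out: Moves the arm, as the interface text tells. Its arguments: {"type":"object","properties":{"motion":{"type":"array","items":{"type":"array","items":{"type":"array","items":{"type":"number"}}}},"gripper":{"type":"number"}},"required":["motion"]}

```bash
mkdir -p pics; python3 - <<'E'
from plant import manip
import cv2,numpy as np
s=manip.read_state();print(s)
for n in("top","side"):
    c=manip.read_camera(n);cv2.imwrite(f"pics/{n}0.png",c["color"][:,:,::-1]);print(n,c["mtx"],c["origin"],c["rotation"]);np.savez(f"{n}0.npz",**c)
E
```

```text
{'time_s': 0.0, 'joints': array([-72.2218087 ,  24.44909859,   4.23036824,  92.05090376,
        -1.95474926,  63.64280015,  -3.84514621]), 'joint_vel': array([ 0.03984891, -0.03768082,  0.01460084,  0.09052854, -0.07675035,
       -0.0030652 ,  0.11452275]), 'tau': array([ 3.22706737e-04, -9.35836530e+01,  3.66674155e+00, -4.54193902e+01,
       -4.87801898e-02,  2.01406027e-02,  1.03601892e-04]), 'position': array([0.29936487, 0.60452294, 0.21279182]), 'tool_rot': array([-1.79929425e+02,  3.90606339e-03,  1.53654167e+02]), 'contact_force': array([-0.18688108, -0.11697588,  0.08281587]), 'ft_torque': array([-0.02705924, -0.00249048, -0.00474162]), 'finger_force': 0.0, 'grip_width': 0.0936214931309735}
top [[450.16451708   0.         280.30929192]
 [  0.         450.16451708 204.14801735]
 [  0.           0.           1.        ]] [0.34944265 0.01590485 1.23745269] [-169.20996743   -1.15168963  -90.88438187]
side [[410.49986988   0.         278.08376357]
 [  0.         410.49986988 205.07357324]
 [  0.           0.           1.        ]] [ 0.06810612 -0.7127402   0.76306191] [-128.42841074   -0.39749725  -35.64876204]
```

View pics/top0.png

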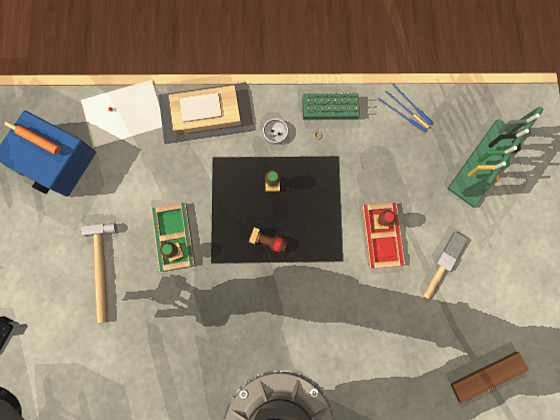

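View pics/side0.png

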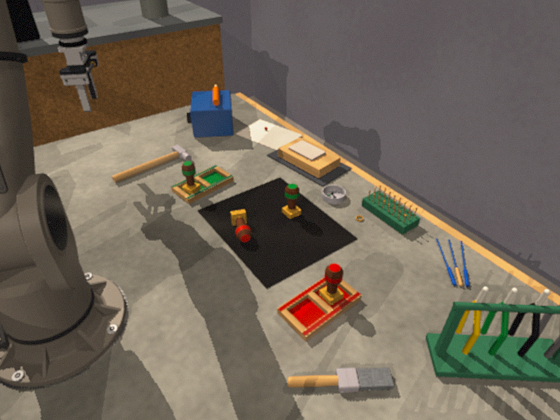

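The top view shows the mat spanning about (212,157)–(343,262). The green seal stands at (273,180). The red seal lies with its foot at (255,236) and knob at (278,244). The pass tray is at (172,237) with its far nest empty, and the reject tray is at (383,236) with its near nest empty. The side view agrees. Next I'll measure.

```bash
cat > h.py <<'E'
import numpy as np,cv2
from scipy.spatial.transform import Rotation as R
def rot(c): return R.from_euler('xyz',c["rotation"],degrees=True).as_matrix()
def cloud(c):
    d=c["depth"];v,u=np.mgrid[:d.shape[0],:d.shape[1]];K=c["mtx"]
    p=np.stack([(u-K[0,2])/K[0,0]*d,(v-K[1,2])/K[1,1]*d,d],-1)
    P=p@rot(c).T+c["origin"];P[d==0]=np.nan;return P
def ray(c,uv,z):
    uv=np.atleast_2d(uv).astype(float);K=c["mtx"]
    r=np.c_[(uv[:,0]-K[0,2])/K[0,0],(uv[:,1]-K[1,2])/K[1,1],np.ones(len(uv))]@rot(c).T
    o=np.array(c["origin"]);return o+r*((z-o[2])/r[:,2])[:,None]
def hsv(c): return cv2.cvtColor(c["color"],cv2.COLOR_RGB2HSV)
def box(m): 
    cs,_=cv2.findContours(m.astype(np.uint8),cv2.RETR_EXTERNAL,cv2.CHAIN_APPROX_NONE);k=max(cs,key=cv2.contourArea)
    return k[:,0,:]
E
python3 - <<'E'
from h import *
for n in("top","side"):
    c=dict(np.load(n+"0.npz"));P=cloud(c);h=hsv(c);x,y,z=P[...,0],P[...,1],P[...,2]
    print(n)
    # bench plane check
    m=(abs(x-.55)<.35)&(abs(y)<.5)&(abs(z)<.02);print("bench z",np.median(z[m]))
    for lo,hi,nm in((35,90,'green'),(0,8,'red')):
        m=(((h[...,0]>=lo)&(h[...,0]<=hi))|((nm=='red')&(h[...,0]>172)))&(h[...,1]>130)&(h[...,2]>50)&(x>.3)&(x<.85)&(abs(y)<.4)
        N,l,st,ce=cv2.connectedComponentsWithStats(m.astype(np.uint8))
        for i in range(1,N):
            if st[i,4]>15:
                q=P[l==i];print(nm,st[i],ce[i].round(1),"mean",np.nanmean(q,0).round(3),"min",np.nanmin(q,0).round(3),"max",np.nanmax(q,0).round(3))
    m=(h[...,2]<45)&(abs(z)<.02)&(x>.35)&(x<.85)&(abs(y)<.3)
    k=box(cv2.morphologyEx(m.astype(np.uint8),cv2.MORPH_OPEN,np.ones((5,5))))
    W=ray(c,k,.003)[:,:2].astype(np.float32);r=cv2.minAreaRect(W);print("mat",r)
    # tall things
    for nm,b in dict(gs=(.55,.75,-.1,.12),rs=(.4,.58,-.12,.14),pass_=(.4,.7,.2,.42),rej=(.4,.7,-.42,-.18)).items():
        for z0,z1 in((.012,.03),(.03,.07),(.07,.12)):
            m=(x>b[0])&(x<b[1])&(y>b[2])&(y<b[3])&(z>z0)&(z<z1)
            if m.sum()>8:
                q=P[m];print(nm,z0,m.sum(),q.mean(0).round(3),q.min(0).round(3),q.max(0).round(3),cv2.minAreaRect(q[:,:2].astype(np.float32)))
E
```

```text
top
bench z 0.00011614710549912033
green [268 172   9   8  57] [272.2 175.6] mean [0.642 0.01  0.099] min [ 0.633 -0.     0.093] max [0.653 0.021 0.104]
green [165 226  18   8  29] [174.7 230.7] mean [0.513 0.278 0.006] min [ 0.506  0.258 -0.001] max [0.525 0.303 0.011]
green [170 238  14   5  34] [177.3 240.1] mean [0.487 0.27  0.006] min [ 0.481  0.255 -0.   ] max [0.493 0.289 0.01 ]
green [163 245   8   8  36] [165.9 248.7] mean [0.455 0.278 0.102] min [0.447 0.268 0.097] max [0.465 0.286 0.106]
green [165 257  22   7  33] [176.4 260.5] mean [0.432 0.271 0.006] min [0.425 0.245 0.001] max [0.441 0.303 0.012]
red [266 175  13   9  27] [272.7 180.2] mean [0.631 0.008 0.095] min [ 0.623 -0.006  0.085] max [0.644 0.026 0.101]
red [ 364  203   40   65 1354] [383.4 237. ] mean [ 0.486 -0.292  0.02 ] min [ 0.406 -0.343 -0.002] max [ 0.581 -0.242  0.107]
red [272 236  12  16 101] [277.1 243.5] mean [ 0.471 -0.002  0.037] min [ 0.451 -0.018  0.005] max [0.495 0.012 0.046]
mat ((0.6437693238258362, -0.055391401052474976), (0.038202814757823944, 0.08975692838430405), 5.000075817108154)
gs 0.
[... 4827 characters left out ...]
] [0.473 0.289 0.106] ((0.451080858707428, 0.2716023027896881), (0.03530256822705269, 0.038032591342926025), 33.057769775390625)
rej 0.012 1537 [ 0.486 -0.297  0.018] [ 0.403 -0.345  0.012] [ 0.583 -0.24   0.03 ] ((0.49316728115081787, -0.2914585769176483), (0.17546731233596802, 0.09732552617788315), 4.227933406829834)
rej 0.03 99 [ 0.523 -0.294  0.047] [ 0.511 -0.308  0.03 ] [ 0.538 -0.278  0.07 ] ((0.5224747657775879, -0.2946097254753113), (0.019368503242731094, 0.03466885909438133), 36.44953155517578)
rej 0.07 324 [ 0.524 -0.294  0.092] [ 0.509 -0.309  0.07 ] [ 0.548 -0.27   0.105] ((0.5281142592430115, -0.29109111428260803), (0.03278902918100357, 0.04020063951611519), 60.400978088378906)
```

```bash
cat >> h.py <<'E'
def tgt(yaw,tilt=0):  # tool down, yaw, then turn by tilt about tool y
    return R.from_euler('xyz',[180,0,yaw],degrees=True)*R.from_euler('y',tilt,degrees=True)
def row(pos,Rt,p0=None,R0=None):
    from plant import manip
    s=manip.read_state()
    p0=s["position"] if p0 is None else np.array(p0)
    R0=R.from_euler('xyz',s["tool_rot"],degrees=True) if R0 is None else R0
    t=R0.inv().apply(np.array(pos)-p0)/.25; w=(R0.inv()*Rt).as_rotvec(degrees=True)/360
    print(np.r_[t,w].round(4).tolist(),"mm",round(np.linalg.norm(t)*250),"deg",round(np.linalg.norm(w)*360,1))
E
python3 - <<'E'
from h import *
R0=tgt(153.654);row([.64,.0085,.20],tgt(189.4),[.3,.605,.213],R0);row([.47,.307,.206],tgt(189.4),[.3,.605,.213],R0)
E
```

```text
[-2.2776, -1.5346, 0.052, -0.0, 0.0, -0.0993] mm 687 deg 35.7
[-1.1384, -0.7664, 0.028, -0.0, 0.0, -0.0993] mm 343 deg 35.7
```

Call:
carry_out --motion '[[[-1, -0.67, 0.03, 0, 0, -0.0993], [-1, -0.67, 0.03, 0, 0, -0.0993], [-1, -0.67, 0.03, 0, 0, -0.0993], [-1, -0.67, 0.03, 0, 0, -0.0993], [-1, -0.67, 0.03, 0, 0, -0.0993], [-1, -0.67, 0.03, 0, 0, -0.0993], [-1, -0.67, 0.03, 0, 0, -0.0993], [-1, -0.67, 0.03, 0, 0, -0.0993]]]' --gripper 0.8

```text
time_s: 0.77
position: [0.4522, 0.3377, 0.2058]
tool_rot: [-179.9, 0.0, -170.9]
contact_force: [0.5, 0.4, -0.1]
grip_width: 0.075
finger_force: 0.0
```

```bash
python3 - <<'E'
from h import *
row([.64,.0085,.20],tgt(189.4))
E
```

```text
[-0.5342, -1.4186, 0.0262, -0.0003, 0.0, -0.0009] mm 379 deg 0.3
```

Call:
carry_out --motion '[[[-0.37, -1, 0.02, 0, 0, 0], [-0.37, -1, 0.02, 0, 0, 0], [-0.37, -1, 0.02, 0, 0, 0], [-0.37, -1, 0.02, 0, 0, 0], [-0.37, -1, 0.02, 0, 0, 0], [-0.37, -1, 0.02, 0, 0, 0], [-0.37, -1, 0.02, 0, 0, 0]]]'

```text
time_s: 1.35
position: [0.5832, 0.1063, 0.2008]
tool_rot: [-179.9, 0.0, -170.9]
contact_force: [-1.1, -0.3, -0.9]
grip_width: 0.0754
finger_force: 0.0
```

```bash
python3 - <<'E'
from h import *
row([.64,.0085,.20],tgt(189.4));row([.64,.0085,.067],tgt(189.4))
E
```

```text
[-0.1625, -0.4221, 0.0041, -0.0003, 0.0, -0.0008] mm 113 deg 0.3
[-0.1624, -0.4211, 0.5361, -0.0003, 0.0, -0.0008] mm 175 deg 0.3
```

Call:
carry_out --motion '[[[-0.1625, -0.422, 0.0, 0, 0, -0.0008], [-0.1625, -0.422, 0.0, 0, 0, -0.0008], [-0.1625, -0.422, 0.0, 0, 0, -0.0008], [-0.1625, -0.422, 0.15, 0, 0, -0.0008], [-0.1625, -0.422, 0.28, 0, 0, -0.0008], [-0.1625, -0.422, 0.38, 0, 0, -0.0008], [-0.1625, -0.422, 0.48, 0, 0, -0.0008], [-0.1625, -0.422, 0.53, 0, 0, -0.0008]]]'

```text
time_s: 2.02
position: [0.6369, 0.0147, 0.0652]
tool_rot: [180.0, -0.2, -170.3]
contact_force: [-0.4, 0.6, 0.1]
grip_width: 0.0751
finger_force: 0.0
```

Call:
carry_out --motion '[[[0, 0, 0, 0, 0, 0], [0, 0, 0, 0, 0, 0]]]'

```text
time_s: 2.18
position: [0.6386, 0.0148, 0.0686]
tool_rot: [-180.0, -0.0, -170.3]
contact_force: [-0.0, 0.3, -0.2]
grip_width: 0.0753
finger_force: 0.0
```

```bash
python3 - <<'E'
from h import *
from plant import manip
row([.64,.0085,.067],tgt(189.4))
c=manip.read_camera("side");cv2.imwrite("pics/s1.png",cv2.resize(c["color"][100:280,160:420,::-1],None,fx=2.5,fy=2.5))
E
```

```text
[-0.0013, -0.0256, 0.0065, -0.0, -0.0001, 0.0008] mm 7 deg 0.3
```

View pics/s1.png

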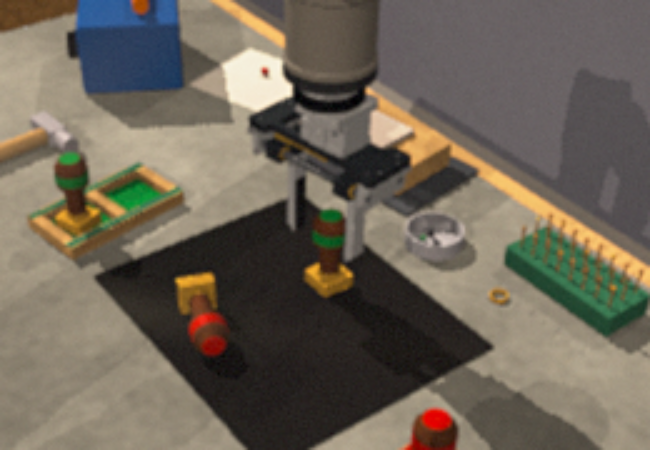

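The crop shows the open fingers straddling the green knob around (325,235), about 6 mm off in y. I'll correct that and grip.

Call:
carry_out --motion '[[[0, -0.025, 0.007, 0, 0, 0], [0, -0.025, 0.007, 0, 0, 0], [0, -0.025, 0.007, 0, 0, 0]]]'

```text
time_s: 2.48
position: [0.6403, 0.0081, 0.0678]
tool_rot: [-180.0, 0.1, -170.4]
contact_force: [0.6, -0.2, -0.1]
grip_width: 0.0752
finger_force: 0.0
```

Call:
carry_out --motion '[[[0, 0, 0, 0, 0, 0], [0, 0, 0, 0, 0, 0], [0, 0, 0, 0, 0, 0], [0, 0, 0, 0, 0, 0], [0, 0, 0, 0, 0, 0], [0, 0, 0, 0, 0, 0]]]' --gripper 0.2

```text
time_s: 2.98
position: [0.6397, 0.0087, 0.0667]
tool_rot: [180.0, -0.0, -170.3]
contact_force: [-0.3, 0.1, -0.1]
grip_width: 0.0394
finger_force: 30.0
```

```bash
python3 - <<'E'
from h import *
row([.5363,.2888,.14],tgt(189.4))
E
```

```text
[0.2189, 1.1738, -0.2931, 0.0, -0.0, 0.0008] mm 307 deg 0.3
```

Call:
carry_out --motion '[[[0, 0, -0.1, 0, 0, 0], [0, 0, -0.2, 0, 0, 0], [0.02, 0.1, -0.3, 0, 0, 0], [0.05, 0.23, -0.3, 0, 0, 0], [0.08, 0.38, -0.3, 0, 0, 0], [0.11, 0.53, -0.3, 0, 0, 0], [0.14, 0.68, -0.3, 0, 0, 0], [0.16, 0.8, -0.3, 0, 0, 0]]]'

```text
time_s: 3.65
position: [0.5649, 0.2019, 0.1416]
tool_rot: [180.0, -0.0, -170.2]
contact_force: [0.4, -0.1, -2.2]
grip_width: 0.0397
finger_force: 30.0
```

Call:
carry_out --motion '[[[0.02, 0.13, 0, 0, 0, 0], [0.04, 0.25, 0, 0, 0, 0], [0.059, 0.35, 0, 0, 0, 0], [0.059, 0.374, 0, 0, 0, 0], [0.059, 0.374, 0, 0, 0, 0], [0.059, 0.374, 0, 0, 0, 0], [0.059, 0.374, 0, 0, 0, 0]]]'

```text
time_s: 4.23
position: [0.5368, 0.2872, 0.1416]
tool_rot: [-180.0, -0.0, -170.4]
contact_force: [0.4, -0.4, -2.9]
grip_width: 0.0392
finger_force: 30.0
```

```bash
python3 - <<'E'
from h import *
row([.5363,.2888,.0707],tgt(189.4))
E
```

```text
[0.001, 0.007, 0.2836, -0.0001, -0.0, 0.0005] mm 71 deg 0.2
```

Call:
carry_out --motion '[[[0.001, 0.007, 0.1, 0, 0, 0], [0.001, 0.007, 0.18, 0, 0, 0], [0.001, 0.007, 0.23, 0, 0, 0], [0.001, 0.007, 0.26, 0, 0, 0], [0.001, 0.007, 0.275, 0, 0, 0], [0.001, 0.007, 0.283, 0, 0, 0], [0.001, 0.007, 0.283, 0, 0, 0], [0.001, 0.007, 0.283, 0, 0, 0]]]'

```text
time_s: 4.9
position: [0.5362, 0.2906, 0.0717]
tool_rot: [180.0, 0.0, -170.3]
contact_force: [0.6, 0.2, -1.4]
grip_width: 0.0393
finger_force: 30.0
```

```bash
python3 - <<'E'
from plant import manip
s=manip.read_state();print(s["position"],s["contact_force"],s["joints"])
E
```

```text
[0.53623952 0.29055436 0.07169549] [ 0.55966143  0.17627567 -1.42996107] [-40.47647418  27.59439975   7.71297315 107.65875381  -5.04046536
  45.01813066  69.61194667]
```

Call:
carry_out --motion '[[[0, 0, 0.006, 0, 0, 0], [0, 0, 0.008, 0, 0, 0], [0, 0, 0.008, 0, 0, 0]]]'

```text
time_s: 5.15
position: [0.5362, 0.2908, 0.0696]
tool_rot: [180.0, 0.1, -170.3]
contact_force: [-1.5, -0.3, 3.8]
grip_width: 0.0392
finger_force: 30.0
```

Call:
carry_out --motion '[[[0, 0, 0, 0, 0, 0], [0, 0, 0, 0, 0, 0], [0, 0, 0, 0, 0, 0], [0, 0, -0.1, 0, 0, 0], [0, 0, -0.25, 0, 0, 0], [0, 0, -0.4, 0, 0, 0], [0, 0, -0.5, 0, 0, 0], [0, 0, -0.5, 0, 0, 0]]]' --gripper 0.8

```text
time_s: 5.82
position: [0.538, 0.2916, 0.1996]
tool_rot: [179.8, 0.4, -170.3]
contact_force: [0.7, 1.1, 0.3]
grip_width: 0.0752
finger_force: 0.0
```

```bash
python3 - <<'E'
from h import *
row([.54,.06,.26],tgt(70));row([.54,.06,.26],tgt(70,-60));row([.54,.06,.26],tgt(70,30))
E
```

```text
[0.146, -0.9138, -0.2457, 0.0014, 0.0001, 0.3324] mm 239 deg 119.7
[0.146, -0.9138, -0.2457, 0.1725, -0.0994, 0.2959] mm 239 deg 128.4
[0.146, -0.9138, -0.2457, -0.0853, 0.0505, 0.3239] mm 239 deg 121.9
```

Call:
carry_out --motion '[[[0.146, -0.914, -0.246, 0, 0, 0.332], [0.146, -0.914, -0.246, 0, 0, 0.332], [0.146, -0.914, -0.246, 0, 0, 0.332], [0.146, -0.914, -0.246, 0, 0, 0.332], [0.146, -0.914, -0.246, 0, 0, 0.332], [0.146, -0.914, -0.246, 0, 0, 0.332], [0.146, -0.914, -0.246, 0, 0, 0.332], [0.146, -0.914, -0.246, 0, 0, 0.332]]]'

```text
time_s: 6.48
position: [0.5384, 0.0567, 0.2559]
tool_rot: [180.0, 0.0, 131.8]
contact_force: [0.3, 1.2, 0.1]
grip_width: 0.0754
finger_force: 0.0
```

```bash
python3 - <<'E'
from h import *
row([.54,.06,.26],tgt(70));row([.54,.06,.26],tgt(70,-60))
E
```

```text
[0.0054, 0.0135, -0.0166, 0.0002, -0.0, 0.1717] mm 6 deg 61.8
[0.0054, 0.0135, -0.0166, 0.0897, -0.1496, 0.1551] mm 6 deg 84.0
```

Call:
carry_out --motion '[[[0, 0, -0.016, 0.0897, -0.1496, 0.1551], [0, 0, -0.016, 0.0897, -0.1496, 0.1551], [0, 0, -0.016, 0.0897, -0.1496, 0.1551], [0, 0, -0.016, 0.0897, -0.1496, 0.1551], [0, 0, -0.016, 0.0897, -0.1496, 0.1551], [0, 0, -0.016, 0.0897, -0.1496, 0.1551], [0, 0, -0.016, 0.0897, -0.1496, 0.1551], [0, 0, -0.016, 0.0897, -0.1496, 0.1551]]]'

```text
time_s: 7.15
position: [0.5381, 0.0599, 0.2595]
tool_rot: [-170.3, 40.7, 96.5]
contact_force: [0.3, -0.6, 0.0]
grip_width: 0.0747
finger_force: 0.0
```

```bash
python3 - <<'E'
from h import *
from plant import manip
print(manip.read_state()["joints"])
row([.54,.06,.26],tgt(70,-60))
E
```

```text
[-54.47689859  25.98150358  28.83927417 100.01284302  21.64001503
  82.47630479 -30.35777032]
[-0.0016, 0.0072, -0.0024, 0.0304, -0.0482, 0.0513] mm 2 deg 27.6
```

Call:
carry_out --motion '[[[0, 0, 0, 0.0304, -0.0482, 0.0513], [0, 0, 0, 0.0304, -0.0482, 0.0513], [0, 0, 0, 0.0304, -0.0482, 0.0513], [0, 0, 0, 0.0304, -0.0482, 0.0513], [0, 0, 0, 0.0304, -0.0482, 0.0513], [0, 0, 0, 0.0304, -0.0482, 0.0513]]]'

```text
time_s: 7.65
position: [0.5384, 0.059, 0.2581]
tool_rot: [-179.4, 59.9, 70.7]
contact_force: [0.4, -0.6, 0.6]
grip_width: 0.0755
finger_force: 0.0
```

```bash
python3 - <<'E'
from h import *
from plant import manip
print(manip.read_state()["joints"])
row([.54,.06,.10],tgt(70,-60))
row([.54,.06,.20],tgt(70,30))
E
```

```text
[-55.63091181  41.26051807  34.01275314  91.07783173  20.37318548
  96.29569575 -45.38647666]
[0.5501, 0.008, 0.3122, 0.0002, -0.0003, 0.001] mm 158 deg 0.4
[0.2041, 0.0059, 0.1116, -0.0007, 0.2497, 0.001] mm 58 deg 89.9
```

Call:
carry_out --motion '[[[0.15, 0, 0.08, 0, 0, 0], [0.3, 0, 0.17, 0, 0, 0], [0.45, 0, 0.255, 0, 0, 0], [0.5, 0, 0.28, 0, 0, 0], [0.5, 0, 0.28, 0, 0, 0]]]'

```text
time_s: 8.07
position: [0.5372, 0.0611, 0.1137]
tool_rot: [-179.1, 59.8, 71.0]
contact_force: [0.3, 1.0, 1.2]
grip_width: 0.0751
finger_force: 0.0
```

```bash
python3 - <<'E'
from h import *
from plant import manip
print(manip.read_state()["joints"])
row([.54,.06,.20],tgt(70,-60))
row([.47,.02,.20],tgt(70,-20))
E
```

```text
[-53.50504893  51.41583665  30.31744052  93.36977519  15.94632232
  85.79612571 -50.85734176]
[-0.2986, 0.0094, -0.1731, -0.0001, -0.0005, 0.0014] mm 86 deg 0.5
[-0.4206, -0.2, 0.0397, -0.0005, 0.1106, 0.0013] mm 117 deg 39.8
```

```bash
cat >> h.py <<'E'
def grasp(back,axis=(.483,.033,.023),yaw=70,tilt=30,off=.007):
    Rt=tgt(yaw,tilt);row(np.array(axis)+Rt.apply([0,0,1])*(off-back),Rt)
E
python3 - <<'E'
from h import *
grasp(.12)
E
```

```text
[-0.2274, -0.1671, 0.3366, -0.0011, 0.2495, 0.001] mm 110 deg 89.8
```

Call:
carry_out --motion '[[[-0.2274, -0.167, 0.3366, -0.001, 0.2495, 0.001], [-0.2274, -0.167, 0.3366, -0.001, 0.2495, 0.001], [-0.2274, -0.167, 0.3366, -0.001, 0.2495, 0.001], [-0.2274, -0.167, 0.3366, -0.001, 0.2495, 0.001], [-0.2274, -0.167, 0.3366, -0.001, 0.2495, 0.001], [-0.2274, -0.167, 0.3366, -0.001, 0.2495, 0.001], [-0.2274, -0.167, 0.3366, -0.001, 0.2495, 0.001], [-0.2274, -0.167, 0.3366, -0.001, 0.2495, 0.001]]]'

```text
time_s: 8.73
position: [0.4665, -0.0197, 0.1268]
tool_rot: [179.5, 4.8, 70.1]
contact_force: [0.0, 0.8, -1.9]
grip_width: 0.0753
finger_force: 0.0
```

```bash
python3 - <<'E'
from h import *
grasp(.12)
E
```

```text
[-0.0032, -0.0104, 0.024, 0.0013, 0.0966, 0.0008] mm 7 deg 34.8
```

Call:
carry_out --motion '[[[-0.003, 0, 0.02, 0, 0.0966, 0], [-0.003, 0, 0.02, 0, 0.0966, 0], [-0.003, 0, 0.02, 0, 0.0966, 0], [-0.003, 0, 0.02, 0, 0.0966, 0], [-0.003, 0, 0.02, 0, 0.0966, 0], [-0.003, 0, 0.02, 0, 0.0966, 0], [-0.003, 0, 0.02, 0, 0.0966, 0], [-0.003, 0, 0.02, 0, 0.0966, 0]]]'

```text
time_s: 9.4
position: [0.4644, -0.0231, 0.1198]
tool_rot: [179.7, -29.4, 70.0]
contact_force: [0.4, 0.8, 0.4]
grip_width: 0.075
finger_force: 0.0
```

```bash
python3 - <<'E'
from h import *
from plant import manip
grasp(.12);grasp(.04);print(manip.read_state()["joints"])
E
```

```text
[0.0111, -0.0068, 0.0012, 0.0008, 0.0018, 0.0] mm 3 deg 0.7
[0.0146, -0.0085, 0.3212, 0.0008, 0.0018, 0.0] mm 80 deg 0.7
[ -0.99304609  14.8501502   20.1146748  128.85006923 -49.41678627
  48.07316235  35.94296899]
```

Call:
carry_out --motion '[[[0.0146, -0.008, 0.1, 0.0008, 0.0018, 0], [0.0146, -0.008, 0.22, 0.0008, 0.0018, 0], [0.0146, -0.008, 0.3, 0.0008, 0.0018, 0], [0.0146, -0.008, 0.321, 0.0008, 0.0018, 0], [0.0146, -0.008, 0.321, 0.0008, 0.0018, 0], [0.0146, -0.008, 0.321, 0.0008, 0.0018, 0]]]'

```text
time_s: 9.9
position: [0.4777, 0.0202, 0.0513]
tool_rot: [-179.9, -30.0, 70.3]
contact_force: [0.4, 0.0, -0.6]
grip_width: 0.0755
finger_force: 0.0
```

```bash
python3 - <<'E'
from h import *
from plant import manip
grasp(0);print(manip.read_state()["joints"])
c=manip.read_camera("side");cv2.imwrite("pics/s2.png",cv2.resize(c["color"][120:300,130:390,::-1],None,fx=2.5,fy=2.5))
E
```

```text
[-0.0088, 0.0031, 0.1536, -0.0006, 0.0, 0.0007] mm 38 deg 0.3
[  6.72954546  22.23030005   5.20054236 130.35250412 -57.82140577
  38.28016352  41.71842976]
```

View pics/s2.png

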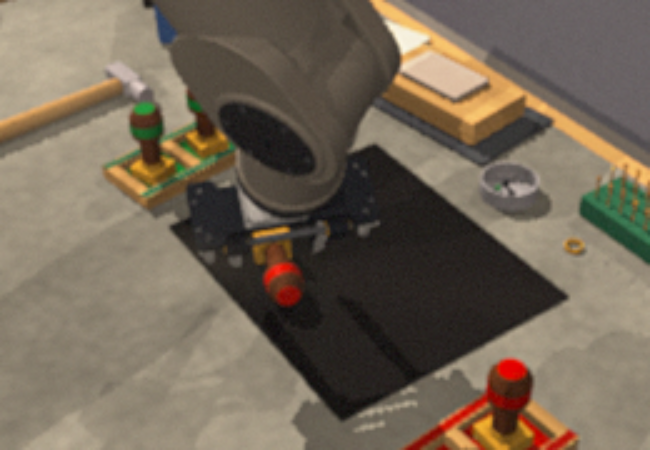

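The side crop shows the gripper over the lying red seal: foot at (272,245), knob at (285,285), and we look nearly along the tool. Joint 5 is close to its limit, so I'll ease the lean to 20°.

```bash
python3 - <<'E'
from h import *
grasp(.04,tilt=20);grasp(0,tilt=20)
E
```

```text
[0.015, 0.0013, -0.0032, -0.0004, -0.0278, 0.0006] mm 4 deg 10.0
[-0.0127, 0.0017, 0.1544, -0.0004, -0.0278, 0.0006] mm 39 deg 10.0
```

Call:
carry_out --motion '[[[0.015, 0.001, 0, 0, -0.0278, 0], [0.015, 0.001, 0, 0, -0.0278, 0], [0.007, 0.001, 0.04, 0, -0.0278, 0], [-0.001, 0.001, 0.09, 0, -0.0278, 0], [-0.008, 0.001, 0.13, 0, -0.0278, 0], [-0.0127, 0.002, 0.154, 0, -0.0278, 0], [-0.0127, 0.002, 0.154, 0, -0.0278, 0], [-0.0127, 0.002, 0.154, 0, -0.0278, 0]]]'

```text
time_s: 10.62
position: [0.483, 0.0346, 0.0151]
tool_rot: [-179.8, -20.0, 70.1]
contact_force: [-0.2, -0.7, 0.1]
grip_width: 0.0754
finger_force: 0.0
```

```bash
python3 - <<'E'
from h import *
from plant import manip
grasp(0,tilt=20);print(manip.read_state()["joints"])
E
```

```text
[0.0054, 0.0022, -0.0039, -0.0007, -0.0001, 0.0002] mm 2 deg 0.3
[ -3.88160711  23.94744221   7.1016819  129.84130291 -49.36777576
  29.59047537  26.7762992 ]
```

Good. Close.

Call:
carry_out --motion '[[[0.005, 0.002, -0.004, 0, 0, 0], [0.005, 0.002, -0.004, 0, 0, 0], [0.005, 0.002, -0.004, 0, 0, 0], [0.005, 0.002, -0.004, 0, 0, 0], [0.005, 0.002, -0.004, 0, 0, 0], [0.005, 0.002, -0.004, 0, 0, 0], [0.005, 0.002, -0.004, 0, 0, 0], [0.005, 0.002, -0.004, 0, 0, 0]]]' --gripper 0.1

```text
time_s: 11.28
position: [0.4842, 0.0358, 0.0166]
tool_rot: [-179.8, -20.0, 70.1]
contact_force: [0.9, 0.2, -0.0]
grip_width: 0.0249
finger_force: 0.7
```

```bash
python3 - <<'E'
from h import *
row([.52,.04,.15],tgt(70,20))
E
```

```text
[0.2433, 0.1278, -0.4794, -0.0006, -0.0001, 0.0004] mm 138 deg 0.2
```

Call:
carry_out --motion '[[[0, 0, 0, 0, 0, 0], [0, 0, 0, 0, 0, 0], [0.03, 0.01, -0.06, 0, 0, 0], [0.06, 0.03, -0.12, 0, 0, 0], [0.12, 0.06, -0.24, 0, 0, 0], [0.18, 0.09, -0.36, 0, 0, 0], [0.243, 0.128, -0.479, 0, 0, 0], [0.243, 0.128, -0.479, 0, 0, 0]]]'

```text
time_s: 11.95
position: [0.524, 0.0401, 0.1556]
tool_rot: [179.7, -20.2, 70.3]
contact_force: [1.7, 0.5, -0.7]
grip_width: 0.0232
finger_force: 30.0
```

```bash
python3 - <<'E'
from h import *
row([.54,.05,.15],tgt(70,-65))
E
```

```text
[0.0476, 0.0469, 0.0415, 0.001, -0.2367, 0.0003] mm 20 deg 85.2
```

Call:
carry_out --motion '[[[0.04, 0.04, 0, 0, -0.236, 0], [0.04, 0.04, 0, 0, -0.236, 0], [0.04, 0.04, 0, 0, -0.236, 0], [0.04, 0.04, 0, 0, -0.236, 0], [0.04, 0.04, 0, 0, -0.236, 0], [0.04, 0.04, 0, 0, -0.236, 0], [0.04, 0.04, 0, 0, -0.236, 0], [0.04, 0.04, 0, 0, -0.236, 0]]]'

```text
time_s: 12.62
position: [0.5327, 0.0465, 0.1535]
tool_rot: [-179.7, 35.2, 70.4]
contact_force: [0.1, 0.3, -2.6]
grip_width: 0.0233
finger_force: 30.0
```

```bash
python3 - <<'E'
from h import *
row([.54,.05,.15],tgt(70,-70))
E
```

```text
[0.027, 0.0227, -0.0019, 0.0003, -0.0967, 0.001] mm 9 deg 34.8
```

Call:
carry_out --motion '[[[0.02, 0.02, 0, 0, -0.0967, 0.001], [0.02, 0.02, 0, 0, -0.0967, 0.001], [0.02, 0.02, 0, 0, -0.0967, 0.001], [0.02, 0.02, 0, 0, -0.0967, 0.001], [0.02, 0.02, 0, 0, -0.0967, 0.001], [0.02, 0.02, 0, 0, -0.0967, 0.001], [0.02, 0.02, 0, 0, -0.0967, 0.001], [0.02, 0.02, 0, 0, -0.0967, 0.001]]]'

```text
time_s: 13.28
position: [0.5387, 0.0469, 0.1506]
tool_rot: [180.0, 69.5, 69.9]
contact_force: [0.1, -0.5, -0.7]
grip_width: 0.0233
finger_force: 30.0
```

```bash
python3 - <<'E'
from h import *
from plant import manip
s=manip.read_state();print(s["joints"])
row([.54,.05,.15],tgt(70,-70))
c=manip.read_camera("side");np.savez("s3.npz",**c);cv2.imwrite("pics/s3.png",cv2.resize(c["color"][80:260,160:420,::-1],None,fx=2.5,fy=2.5))
E
```

```text
[-51.60292869  53.01673916  27.48207921  91.06601719  22.35452846
  94.22905173 -52.94646095]
[0.007, 0.0006, -0.0116, -0.0002, -0.0013, -0.0001] mm 3 deg 0.5
```

View pics/s3.png

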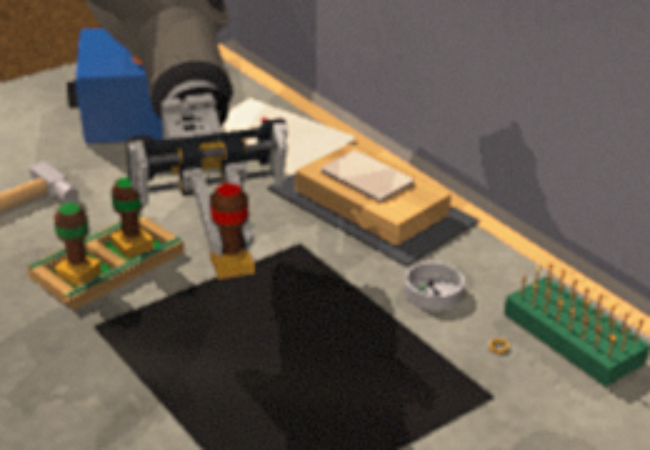

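The crop shows the red seal held upright at (232,230) and the green seal standing in the far pass nest at (128,215). I'll shift toward −y so the arm clears the pass tray, then lower.

```bash
python3 - <<'E'
from h import *
row([.56,-.07,.14],tgt(70,-70));row([.56,-.07,.039],tgt(70,-70))
c=dict(np.load("s3.npz"));P=cloud(c).reshape(-1,3);h=hsv(c).reshape(-1,3)
m=(abs(P[:,0]-.54)<.045)&(abs(P[:,1]-.045)<.05)&(P[:,2]>.05)&(P[:,2]<.25)
b=m&(h[:,0]>12)&(h[:,0]<32)&(h[:,1]>120)&(h[:,2]>90);r=m&((h[:,0]<8)|(h[:,0]>172))&(h[:,1]>150)
for q in(P[b],P[r]):print(len(q),q.mean(0),q.min(0),q.max(0))
E
```

```text
[-0.1008, 0.2399, 0.3999, -0.0002, -0.0015, -0.0003] mm 119 deg 0.5
[0.2775, 0.2395, 0.5416, -0.0002, -0.0015, -0.0003] mm 163 deg 0.5
147 [0.53212338 0.04174478 0.12789347] [0.51360253 0.02711403 0.11340767] [0.55400308 0.07792096 0.142229  ]
136 [0.53234625 0.04412526 0.19489071] [0.51767403 0.03194112 0.14335651] [0.54837718 0.06342738 0.2132376 ]
```

Call:
carry_out --motion '[[[-0.03, 0.08, 0.13, 0, -0.0015, 0], [-0.06, 0.16, 0.26, 0, -0.0015, 0], [-0.1, 0.24, 0.4, 0, -0.0015, 0], [-0.1, 0.24, 0.4, 0, -0.0015, 0], [0.03, 0.24, 0.45, 0, -0.0015, 0], [0.15, 0.24, 0.495, 0, -0.0015, 0], [0.23, 0.24, 0.524, 0, -0.0015, 0], [0.26, 0.24, 0.535, 0, -0.0015, 0]]]'

```text
time_s: 14.0
position: [0.5592, -0.07, 0.0418]
tool_rot: [-179.9, 70.1, 70.0]
contact_force: [-0.5, 0.1, -2.4]
grip_width: 0.0234
finger_force: 30.0
```

Call:
carry_out --motion '[[[0, 0, 0, 0, 0, 0], [0, 0, 0, 0, 0, 0]]]'

```text
time_s: 14.17
position: [0.5603, -0.0699, 0.0447]
tool_rot: [179.8, 70.2, 69.7]
contact_force: [0.4, 0.0, -1.9]
grip_width: 0.023
finger_force: 30.0
```

```bash
python3 - <<'E'
from h import *
from plant import manip
print(manip.read_state()["joints"]);row([.56,-.07,.037],tgt(70,-70))
E
```

```text
[-43.4772743   61.20608338  27.3530082   93.92085489  25.31512842
  80.89754325 -54.54479489]
[0.0288, -0.0009, 0.0111, -0.0001, 0.0004, -0.0003] mm 8 deg 0.2
```

Call:
carry_out --motion '[[[0.012, 0, 0.004, 0, 0, 0], [0.02, 0, 0.007, 0, 0, 0], [0.0245, 0, 0.009, 0, 0, 0], [0.0245, 0, 0.009, 0, 0, 0]]]'

```text
time_s: 14.5
position: [0.5604, -0.0696, 0.0382]
tool_rot: [179.8, 70.3, 69.8]
contact_force: [1.8, 4.1, 9.8]
grip_width: 0.023
finger_force: 30.0
```

Call:
carry_out --motion '[[[0.004, 0, 0.0014, 0, 0, 0], [0.006, 0, 0.002, 0, 0, 0], [0.006, 0, 0.002, 0, 0, 0]]]'

```text
time_s: 14.75
position: [0.5605, -0.0696, 0.038]
tool_rot: [179.6, 70.4, 69.6]
contact_force: [0.6, 9.9, 23.3]
grip_width: 0.0233
finger_force: 30.0
```

Call:
carry_out --motion '[[[-0.006, 0, -0.002, 0, 0, 0], [-0.006, 0, -0.002, 0, 0, 0], [-0.006, 0, -0.002, 0, 0, 0], [-0.006, 0, -0.002, 0, 0, 0], [-0.006, 0, -0.002, 0, 0, 0], [-0.006, 0, -0.002, 0, 0, 0]]]' --gripper 0.8

```text
time_s: 15.25
position: [0.5596, -0.0697, 0.0364]
tool_rot: [-179.9, 70.3, 70.0]
contact_force: [-0.0, -0.6, -0.2]
grip_width: 0.0598
finger_force: 0.0
```

```bash
python3 - <<'E'
from h import *
from plant import manip
c=manip.read_camera("side");cv2.imwrite("pics/s4.png",cv2.resize(c["color"][120:300,160:420,::-1],None,fx=2.5,fy=2.5))
row([.58,.04,.1],tgt(70,-70))
E
```

```text
[-0.0909, -0.0737, -0.5004, -0.0001, 0.0008, 0.0] mm 128 deg 0.3
```

View pics/s4.png

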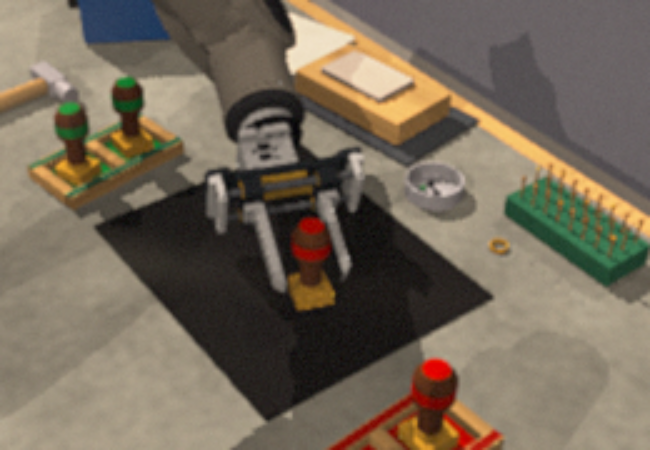

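The crop shows the red seal standing on the mat at (312,265), between the open fingers. Now I'll retreat.

Call:
carry_out --motion '[[[0, 0, -0.06, 0, 0, 0], [0, 0, -0.16, 0, 0, 0], [0, 0, -0.28, 0, 0, 0], [0, 0, -0.36, 0, 0, 0], [-0.15, 0, -0.36, 0, 0, 0], [-0.3, 0, -0.36, 0, 0, 0], [-0.45, 0, -0.36, 0, 0, 0], [-0.45, 0, -0.36, 0, 0, 0]]]'

```text
time_s: 15.97
position: [0.5764, -0.0284, 0.1788]
tool_rot: [179.1, 70.1, 68.9]
contact_force: [0.8, -1.2, 1.2]
grip_width: 0.0755
finger_force: 0.0
```

```bash
python3 - <<'E'
from h import *
from plant import manip
row([.57,.0,.25],tgt(94));row([.57,.0,.25],tgt(184))
c=manip.read_camera("side");P=cloud(c).reshape(-1,3);hh=hsv(c).reshape(-1,3)
m=(abs(P[:,0]-.56)<.05)&(abs(P[:,1]+.07)<.05)
for z0,z1 in((.01,.019),(.066,.088),(.099,.12)):
    q=P[m&(P[:,2]>z0)&(P[:,2]<z1)];print(len(q),q.mean(0).round(4),q.min(0).round(4),q.max(0).round(4))
E
```

```text
[-0.2348, -0.0616, -0.1888, -0.0404, 0.192, -0.0591] mm 77 deg 73.7
[-0.2348, -0.0616, -0.1888, -0.1899, 0.1239, -0.2716] mm 77 deg 127.4
94 [ 0.5554 -0.0698  0.0164] [ 0.5339 -0.0882  0.0109] [ 0.5833 -0.0397  0.0189]
104 [ 0.5522 -0.0744  0.0778] [ 0.5391 -0.0844  0.0662] [ 0.5814 -0.0491  0.0879]
34 [ 0.5592 -0.0636  0.0998] [ 0.5459 -0.0765  0.099 ] [ 0.5718 -0.0515  0.1013]
```

```bash
python3 - <<'E'
from h import *
row([.559,-.0645,.22],tgt(4))
E
```

```text
[-0.222, -0.0121, 0.0945, 0.1117, 0.1715, 0.1582] mm 60 deg 93.1
```

Call:
carry_out --motion '[[[-0.222, -0.012, 0.0945, 0.1117, 0.1715, 0.1582], [-0.222, -0.012, 0.0945, 0.1117, 0.1715, 0.1582], [-0.222, -0.012, 0.0945, 0.1117, 0.1715, 0.1582], [-0.222, -0.012, 0.0945, 0.1117, 0.1715, 0.1582], [-0.222, -0.012, 0.0945, 0.1117, 0.1715, 0.1582], [-0.222, -0.012, 0.0945, 0.1117, 0.1715, 0.1582], [-0.222, -0.012, 0.0945, 0.1117, 0.1715, 0.1582], [-0.222, -0.012, 0.0945, 0.1117, 0.1715, 0.1582]]]'

```text
time_s: 16.68
position: [0.5595, -0.0628, 0.2166]
tool_rot: [168.8, 26.0, 23.7]
contact_force: [-0.5, -0.2, -0.4]
grip_width: 0.0754
finger_force: 0.0
```

```bash
python3 - <<'E'
from h import *
from plant import manip
row([.559,-.0645,.22],tgt(4));print(manip.read_state()["joints"])
E
```

```text
[-0.01, 0.0072, -0.0089, 0.0426, 0.0661, 0.0607] mm 4 deg 35.7
[-36.38505223  30.32878486  36.40448237  95.65590535   2.83222915
  78.96553625 -65.5705286 ]
```

Call:
carry_out --motion '[[[0, 0, 0, 0.0426, 0.0661, 0.0607], [0, 0, 0, 0.0426, 0.0661, 0.0607], [0, 0, 0, 0.0426, 0.0661, 0.0607], [0, 0, 0, 0.0426, 0.0661, 0.0607], [0, 0, 0, 0.0426, 0.0661, 0.0607], [0, 0, 0, 0.0426, 0.0661, 0.0607], [0, 0, 0, 0.0426, 0.0661, 0.0607]]]'

```text
time_s: 17.27
position: [0.5582, -0.0638, 0.2172]
tool_rot: [179.9, 0.2, 4.1]
contact_force: [0.2, 1.0, 0.2]
grip_width: 0.0752
finger_force: 0.0
```

```bash
python3 - <<'E'
from h import *
from plant import manip
for n in("side","top"):
  c=manip.read_camera(n);P=cloud(c).reshape(-1,3);hh=hsv(c).reshape(-1,3)
  m=(abs(P[:,0]-.56)<.05)&(abs(P[:,1]+.065)<.05)
  for z0,z1 in((.062,.09),(.098,.12)):
    q=P[m&(P[:,2]>z0)&(P[:,2]<z1)]
    if len(q)>3:print(n,len(q),q.mean(0).round(4),q.min(0).round(4),q.max(0).round(4))
row([.559,-.0645,.067],tgt(4))
E
```

```text
side 138 [ 0.5523 -0.0738  0.0787] [ 0.5395 -0.0848  0.0628] [ 0.5801 -0.0412  0.09  ]
side 51 [ 0.56   -0.0635  0.0993] [ 0.5467 -0.0772  0.098 ] [ 0.5738 -0.0512  0.1017]
[0.002, 0.0063, 0.5988, 0.0005, 0.0008, 0.001] mm 150 deg 0.5
```

Call:
carry_out --motion '[[[0.007, 0.002, 0.12, 0, 0, 0.001], [0.007, 0.002, 0.24, 0, 0, 0.001], [0.007, 0.002, 0.36, 0, 0, 0.001], [0.007, 0.002, 0.46, 0, 0, 0.001], [0.007, 0.002, 0.54, 0, 0, 0.001], [0.007, 0.002, 0.6, 0, 0, 0.001], [0.007, 0.002, 0.6, 0, 0, 0.001], [0.007, 0.002, 0.6, 0, 0, 0.001]]]'

```text
time_s: 18.03
position: [0.56, -0.0635, 0.066]
tool_rot: [179.8, 0.4, 4.0]
contact_force: [0.5, -1.2, 1.0]
grip_width: 0.0751
finger_force: 0.0
```

Call:
carry_out --motion '[[[0, 0, 0, 0, 0, 0], [0, 0, 0, 0, 0, 0], [0, 0, 0, 0, 0, 0], [0, 0, 0, 0, 0, 0], [0, 0, 0, 0, 0, 0], [0, 0, 0, 0, 0, 0], [0, 0, 0, 0, 0, 0]]]' --gripper 0.2

```text
time_s: 18.62
position: [0.5604, -0.0639, 0.0674]
tool_rot: [179.9, 0.2, 3.9]
contact_force: [-0.2, 0.9, 4.9]
grip_width: 0.0394
finger_force: 30.0
```

```bash
python3 - <<'E'
from h import *
row([.559,-.0645,.14],tgt(4));row([.4531,-.2945,.14],tgt(4))
E
```

```text
[-0.0065, 0.0025, -0.2905, 0.0004, 0.0005, -0.0004] mm 73 deg 0.3
[-0.491, 0.8919, -0.2871, 0.0004, 0.0005, -0.0004] mm 264 deg 0.3
```

Call:
carry_out --motion '[[[0, 0, -0.1, 0, 0, 0], [0, 0, -0.22, 0, 0, 0], [0, 0, -0.34, 0, 0, 0], [-0.05, 0.09, -0.45, 0, 0, 0], [-0.12, 0.22, -0.45, 0, 0, 0], [-0.19, 0.35, -0.45, 0, 0, 0], [-0.26, 0.48, -0.45, 0, 0, 0], [-0.33, 0.6, -0.45, 0, 0, 0]]]'

```text
time_s: 19.28
position: [0.4872, -0.2204, 0.1804]
tool_rot: [179.9, 0.2, 3.9]
contact_force: [0.5, 0.4, -1.8]
grip_width: 0.0395
finger_force: 30.0
```

Call:
carry_out --motion '[[[-0.06, 0.11, 0, 0, 0, 0], [-0.11, 0.2, 0, 0, 0, 0], [-0.15, 0.27, 0, 0, 0, 0], [-0.161, 0.292, 0, 0, 0, 0], [-0.161, 0.292, 0, 0, 0, 0], [-0.161, 0.292, 0, 0, 0, 0], [-0.161, 0.292, 0, 0, 0, 0]]]'

```text
time_s: 19.87
position: [0.4537, -0.2932, 0.1803]
tool_rot: [179.9, 0.2, 3.9]
contact_force: [0.1, 0.0, -1.5]
grip_width: 0.0395
finger_force: 30.0
```

```bash
python3 - <<'E'
from h import *
row([.4531,-.2945,.0715],tgt(4))
E
```

```text
[-0.0011, 0.0041, 0.4352, 0.0003, 0.0006, -0.0002] mm 109 deg 0.2
```

Call:
carry_out --motion '[[[-0.001, 0.004, 0.1, 0, 0, 0], [-0.001, 0.004, 0.2, 0, 0, 0], [-0.001, 0.004, 0.3, 0, 0, 0], [-0.001, 0.004, 0.37, 0, 0, 0], [-0.001, 0.004, 0.41, 0, 0, 0], [-0.001, 0.004, 0.43, 0, 0, 0], [-0.001, 0.004, 0.435, 0, 0, 0], [-0.001, 0.004, 0.435, 0, 0, 0]]]'

```text
time_s: 20.53
position: [0.453, -0.2957, 0.0722]
tool_rot: [179.8, 0.2, 3.9]
contact_force: [-0.6, -0.4, -2.7]
grip_width: 0.0397
finger_force: 30.0
```

Call:
carry_out --motion '[[[0, 0, 0.003, 0, 0, 0], [0, 0, 0.006, 0, 0, 0], [0, 0, 0.006, 0, 0, 0]]]'

```text
time_s: 20.78
position: [0.4529, -0.2958, 0.0708]
tool_rot: [179.8, 0.1, 3.9]
contact_force: [0.1, -0.0, -1.9]
grip_width: 0.0394
finger_force: 30.0
```

Call:
carry_out --motion '[[[0, 0, 0.003, 0, 0, 0], [0, 0, 0.006, 0, 0, 0], [0, 0, 0.006, 0, 0, 0]]]'

```text
time_s: 21.03
position: [0.4532, -0.296, 0.0702]
tool_rot: [179.9, 0.1, 3.8]
contact_force: [-5.8, 5.5, 28.1]
grip_width: 0.0395
finger_force: 30.0
```

Call:
carry_out --motion '[[[0, 0, -0.005, 0, 0, 0], [0, 0, -0.005, 0, 0, 0], [0, 0, -0.005, 0, 0, 0], [0, 0, -0.005, 0, 0, 0], [0, 0, -0.12, 0, 0, 0], [0, 0, -0.28, 0, 0, 0], [0, 0, -0.44, 0, 0, 0], [0, 0, -0.52, 0, 0, 0]]]' --gripper 0.75

```text
time_s: 21.7
position: [0.4535, -0.2966, 0.2025]
tool_rot: [179.8, 0.0, 3.8]
contact_force: [-0.6, 0.3, 0.8]
grip_width: 0.0703
finger_force: 0.0
```

Call:
carry_out --motion '[[[0, 0, -0.1, 0, 0, 0], [0, 0, -0.1, 0, 0, 0], [0, 0, -0.1, 0, 0, 0], [0, 0, -0.1, 0, 0, 0]]]'

```text
time_s: 22.03
position: [0.4528, -0.295, 0.223]
tool_rot: [179.9, 0.2, 3.9]
contact_force: [-0.2, 0.1, 0.5]
grip_width: 0.0703
finger_force: 0.0
```

```bash
python3 - <<'E'
from plant import manip
import cv2
c=manip.read_camera("side");cv2.imwrite("pics/s5.png",c["color"][:,:,::-1])
E
```

```text
(no output)
```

View pics/s5.png

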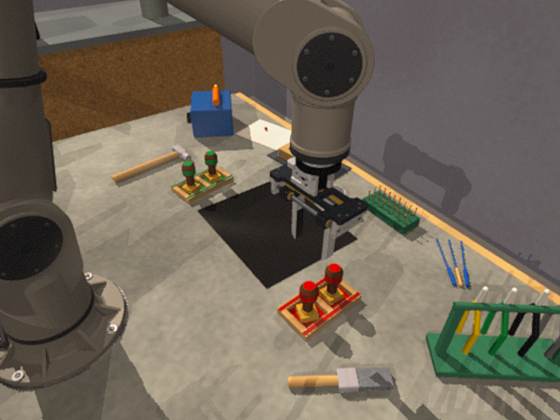

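The picture shows the red seal upright in the near reject nest at (308,300), and the green one in the far pass nest at (211,163). The sorted seals, at (334,280) and (189,173), are undisturbed and the gripper is clear. I'm handing in the job.

```bash
python3 -c "
from plant import manip
print(manip.job_done())"
```

```text
the job is handed in; nothing more can be done
None
```

Both seals stand upright and released in their nests, green in pass and red in reject (red was first stood upright and let go on the mat); I handed the job in at about 22 s, and no verdict was returned.

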